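# Turn a steel coupon over against the stage edge and seat it in the corner

## Robot

A 6-joint arm with a two-finger parallel gripper is mounted at the origin on a cart in front of the work surface, level with it; the furniture and walls round the work are solid. World frame = base frame: x ahead of the robot, y to its left, z up, the work surface at z = 0. Lengths are in mm, angles in rad, forces in N, time in s.
With the tool pointing down it reaches from about 350 to 875 mm from the base axis. Payload 4.2 kg.
Tool frame: the origin (TCP) lies at the very end of the fingers, on their centre line; the grasp point (between the pads) lies arm.grip_depth behind it (arm.grip_depth is the distance from the TCP to the grasp point, in mm); z points along the fingers, y is the direction in which the jaws open and shut (so a half turn about z gives the same grasp; the last joint's range is limited). The gripper opens to 85 mm and grips with 20 to 120 N. Pads are 22 mm wide; open, the fingers measure 114 mm over their backs; the gripper's body (76 mm by 85 mm) begins 54 mm behind the grasp point. The pads swing forward as they close: fully open they stand 13 mm farther back than shut.
Start: joints at [-0.968, 0.385, 0.008, 0, -1.194, -0.259], TCP at [210.682, -588.398, 231.312] pointing down, gripper open.
Joint ranges: [-3.14, 3.14], [-1.21, 2.06], [-1.07, 1.41], [-3.16, 2.05], [-2.99, -0.16], [-3.1, 3.1]. Speed limits (rad/s): [2.79, 2.79, 3.14, 3.14, 3.14, 3.14].

## Interface

Orientations are given as a unit quaternion [x, y, z, w].
In Python, from bench import arm, optics, workorder gives the robot as it stands. The module is installed in compiled form; this text tells all that it offers.
- The arm moves only by the tool play_rows, never from a script. Its arguments are lists of equal length, an entry for each row: "travel": the shift along the tool's x, y, z in m, a list of three; "rotation": the turn, a rotation vector about the tool's x, y, z in rad, a list of three; "grip": the opening, from 0 (shut) to 1 (fully open). In form: {"travel": [[x, y, z], ...], "rotation": [[rx, ry, rz], ...], "grip": [grip, ...]}. A call has 1 to 12 rows; each row shifts and turns the commanded pose from where the row before left it, along the tool's axes as they then stand; what a row does not reach is not made up. A row lasts 1/12 s, in which the tool goes at most 41.7 mm and 7.16 degrees, less where a joint would pass 70% of its speed; a pose out of reach is approached as far as the arm can. A call is refused whole if a number of a shift passes 0.0417 or a number of a turn 0.125, either way. A call with a gripper value outside its range is refused whole. The fingers move at their own pace and stop on an object; the grip force is fixed at half the most. Time passes only in rows, so rows that do not move let the fingers close. It gives the time, the measured TCP pose, the force and the opening at its end, in the units of the state.
- arm.read_state(): the state, without advancing time (a new reading comes with each control period).
- optics.get_image(name): name is "scene" or "side" or "wrist"; returns a dict with "image" (400x640x3 uint8, blue, green, red), "depth" (400x640 float32, mm along the optical axis (not along the pixel's ray), 0 where there is no reading), "camera_matrix" (3x3 intrinsics, pixels), "R" (3x3) and "t" (3): a world point X has camera coordinates R X + t; the wrist camera has in their place "hand_eye" (4x4, takes a point from camera to tool coordinates, whose origin is the TCP and whose axes are the flange's). Camera axes: x right, y down, z forward; pixel columns grow to the right and rows downward; lengths in mm; the calibration is good to about 2 mm. A picture is of the moment at which its call begins: read the wrist's pose just before it.
- workorder.job_done(): hands the job in, once; it reports no verdict.
The state is a dict: "clock": time; "joints": joint angles; "joint_vel": joint speeds; "joint_efforts": joint torques, N m; "position": TCP position; "ee_rot": TCP orientation; "contact_force": force on the tool from outside, world axes, zero at the start; "wrist_torque": the same for the moment, N m; "gripper_width": finger opening in mm.
Only numpy, scipy, OpenCV 4.12 (cv2) and the standard library are available. Lean on these libraries where they do the work, as an engineer would, in place of code of your own. Each camera call takes 0.05 s, during which the arm holds its last target. There are 200 camera calls.

## Task

The long flat steel coupon lies tag side up on the bench, but its bare side has to be read under the microscope. Without gripping or lifting it, push it with the fingertips against the front edge of the low steel stage until it tips up and flips over onto the stage, bare side up, then push it fully home into the stage's corner: long side flush against the back fence and end against the end stop. Leave the other things on the bench where they are.

Things in the scene. Friction and masses are not known exactly. Their poses are not given: they have to be found in the camera images.
- coupon_center (a point): centre of the long flat coupon: dark grey steel bar 24 x 70 x 10 mm, 0.09-0.19 kg, small pale tag on its upper face (not the shorter light grey one). x across the 24 mm, y along the 70 mm, z out of the tagged face: up at the start, down once turned over. Starts flat on the bench on the robot's side of the stage, centre 33-78 mm before its front edge, up to 0.4 rad from parallel to it
- stage: low steel stage, fixed: base plate 84 (x) x 150 (y) x 6 mm on the bench. Origin: centre of its underside; z up. The front edge, a plain 6 mm step at x = -42 mm, faces the robot (-x). On its top stand two bars, tops 12 mm above the bench: a back fence along the rear edge, front face at x = +30 mm, y = -75 to +60; an end stop at the left end, inner face at y = +63 mm, x = -20 to +30
- front_edge (a point): middle of the upper rim of the stage's front edge (stage frame x = -42, y = 0, z = 6 mm); axes as the stage's. With steady pressure of 5 to 10 N the coupon is gripped by friction between fingertips and this edge, and its near long side can be swung up round it; let go before upright it falls back flat, past upright it falls over onto the stage, overlapping the front edge a little
- corner (a point): corner of the stage where the planes of the back fence and the end stop meet, at the plate's top (stage frame x = 30, y = 63, z = 6 mm); axes as the stage's. A seated coupon's centre lies 12 mm before the fence (x), 35 mm from the end stop (y) and 5 mm up: stage frame 18, 28, 11 mm
- short_coupon: bystander: shorter flat steel coupon, 20 x 55 x 12 mm, lighter grey; origin at the centre of its underside. To be left alone
- microscope: bystander: hand-held reading microscope lying on the bench, 126 x 56 x 49 mm; origin at the centre of its underside, x along its length. To be left alone
- test_plate: bystander: square steel plate 60 x 60 x 12 mm; origin at the centre of its underside. To be left alone
- pot_magnet: bystander: round pot magnet with a knob, 32 mm across, 27 mm high; origin at the centre of its underside. To be left alone
- magnifier: bystander: black eye loupe, 37 mm across, 34 mm high; origin at the centre of its underside. To be left alone
Not all that is in view belongs to the job. Leave any brown or yellow look-alike of the part that bears coupon_center alone.

How it is judged (in metres and radians):
On the way, in this order (a step that is already met when the one before it is completed fails the run):
1. the coupon is tipped up on its long edge against the stage (angle between coupon_center's own z axis and vertical between 1 and 2.2 rad and x of coupon_center in the frame of stage between -0.065 and -0.02 m and z of coupon_center in the frame of stage below 0.03 m).
2. the coupon lies turned over on the stage, bare side up (angle between coupon_center's own z axis and vertical above 2.9 rad and x of coupon_center in the frame of stage above -0.042 m and z of coupon_center in the frame of stage below 0.014 m), for 0.1 s.
At the end, for the whole second after the job is handed in: The coupon lies still and flat on the stage, tagged face down, seated in the corner: its long side within 3.5 mm of the back fence, its end within 3.5 mm of the end stop, parallel to the fence within 0.06 rad (angle between coupon_center's own z axis and vertical above 3.05 rad and x of coupon_center in the frame of stage between 0.0145 and 0.0205 m and y of coupon_center in the frame of stage between 0.0245 and 0.0305 m and z of coupon_center in the frame of stage between 0.009 and 0.013 m and angle between the y axis of coupon_center and the y axis of stage, either way round below 0.06 rad and linear speed of coupon below 0.01 m/s); the robot touches nothing.
It fails at once if the coupon is lifted: its centre rises more than 40 mm above the bench (tipping it over the stage edge needs about 20 mm) (height (world z) of coupon_center above 0.04 m).
It fails at once if the coupon is carried: held level, tagged face up, more than 7 mm off the bench (angle between coupon_center's own z axis and vertical below 0.15 rad and height (world z) of coupon_center above 0.012 m).
It fails at once if the coupon is pinched: the fingers straddle it as it lies flat, the grasp point low above it ((angle between coupon_center's own z axis and vertical below 0.2 rad or angle between coupon_center's own z axis and vertical above 2.94 rad) and x of the grasp point in the frame of coupon_center between -0.012 and 0.012 m and y of the grasp point in the frame of coupon_center between -0.035 and 0.035 m and z of the grasp point in the frame of coupon_center between -0.0215 and 0.0215 m).
It fails at once if a bystander (short coupon, microscope, square plate, magnet, loupe) is moved by more than 20 mm (distance of any of short_coupon, microscope, test_plate, pot_magnet, magnifier from where it was at the start of the episode above 0.02 m).
It fails at once if the arm or the gripper's body, not the fingers, pushes the coupon (contact force between the arm and coupon above 1 N).
It also fails if it takes over 64 s, if anything falls off the work surface, if the arm or the gripper's body presses on something with over 40 N, if the wrist force passes 120 N, or if a joint passes its speed limit or range.

## Working session

There is one attempt and no reset: what is moved stays moved. The work goes in short steps, Python scripts to look and compute and a tool call to move; the robot and the scene stay as the last step left them, time stands still between calls to the robot, and variables do not carry over. Pictures are saved under pics/ and viewed, about 8 in all and at most 12, crops included, and the job is handed in when it is done.

Besides the shell and the picture viewer there is one more tool, called after "Call:" as name(argument=value, ...), one argument or row to a line, values as JSON. play_rows: Moves the arm, as the interface text tells. Its arguments: {"type":"object","properties":{"travel":{"type":"array","items":{"type":"array","items":{"type":"number"}}},"rotation":{"type":"array","items":{"type":"array","items":{"type":"number"}}},"grip":{"type":"array","items":{"type":"number"}}},"required":["travel","rotation","grip"]}

```bash
mkdir -p pics; python3 - <<'E'
from bench import arm, optics, workorder
import numpy as np,cv2
s=arm.read_state();print(s, arm.grip_depth)
for n in("scene","side"):
    d=optics.get_image(n);cv2.imwrite(f"pics/{n}0.png",d["image"]);np.savez(f"{n}0.npz",**d)
    print(n,d["camera_matrix"],d["R"],d["t"])
E
```

```text
{'clock': 0.0, 'joints': array([-9.68386965e-01,  3.85538965e-01,  6.63094242e-03, -5.38860850e-04,
       -1.19402576e+00, -2.58609923e-01]), 'joint_vel': array([-0.0009867 ,  0.00045997,  0.00165068,  0.00028804,  0.00045201,
       -0.00106241]), 'joint_efforts': array([ 5.26047425e-04, -3.92287660e+01,  1.88409108e+01,  4.18636233e+00,
       -4.60029056e-03, -2.75207334e-06]), 'position': array([ 210.49715431, -587.85293996,  230.22830911]), 'ee_rot': array([-1.70956342e-01,  9.85277993e-01,  1.07571907e-03, -2.18440265e-04]), 'contact_force': array([ 0.20312321, -0.38964883, -0.46476257]), 'wrist_torque': array([-0.01694321,  0.009849  , -0.02142586]), 'gripper_width': 85.485029982389} 18.700000000000003
scene [[460.07076258   0.         317.9556581 ]
 [  0.         460.07076258 199.64149944]
 [  0.           0.           1.        ]] [[ 0.6558395  -0.75485042  0.00868254]
 [-0.38681834 -0.34591323 -0.85481905]
 [ 0.64826393  0.55726554 -0.51885354]] [-287.95247745  294.23978789  799.8651933 ]
side [[387.35129123   0.         316.42688833]
 [  0.         387.35129123 202.42713043]
 [  0.           0.           1.        ]] [[-0.96507    -0.26077413  0.02523373]
 [-0.15866801  0.50510686 -0.84834635]
 [ 0.20848105 -0.8227174  -0.52883999]] [562.44268868  84.46154437 860.19782166]
```

View pics/scene0.png

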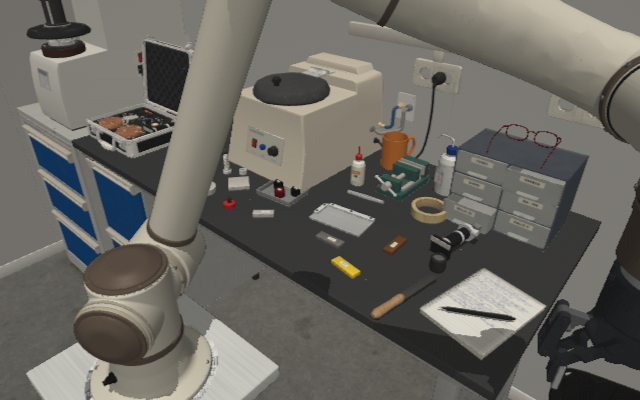

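View pics/side0.png

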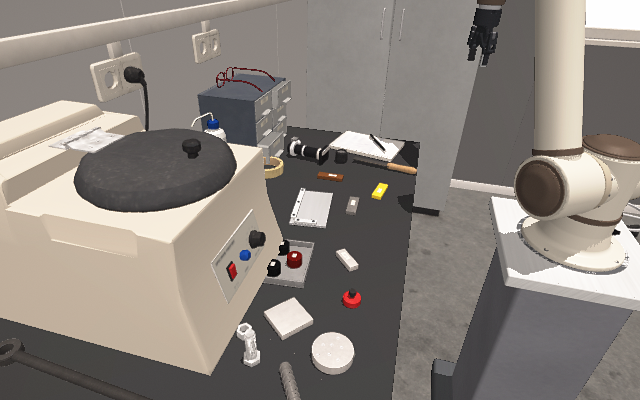

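The stage is at about (343,218) in scene and (312,208) in side. Candidates for the coupon in scene: dark grey (330,239), light grey short one (263,213), yellow (345,267) and brown (395,244). The dark grey one fits: steel colour, pale tag, directly in front of the stage. I'll locate it roughly, then check it with the wrist camera.

```bash
cat > h.py <<'E'
import numpy as np,cv2
from bench import arm,optics
from scipy.spatial.transform import Rotation as Ro
def cloud(d,R=None,t=None):
    K=d["camera_matrix"];z=d["depth"].astype(float);v,u=np.mgrid[:400,:640]
    P=np.stack([(u-K[0,2])/K[0,0]*z,(v-K[1,2])/K[1,1]*z,z],-1)
    if "hand_eye" in d: H=d["hand_eye"]; P=P@H[:3,:3].T+H[:3,3]; return P@R.T+t
    return (P-d["t"])@d["R"]
E
python3 - <<'E'
from h import *
for n,px in(("scene",dict(stage=(343,218),coupon=(322,237),c2=(338,242),short=(263,213),yellow=(345,267),brown=(395,244),sl=(312,217),sr=(362,233),sbr=(374,213),sbl=(327,205),mic=(455,240),lou=(438,263))),("side",dict(coupon=(351,205),s=(312,208),a=(299,192),b=(290,222),c=(332,195),d=(322,226),short=(347,260)))):
    d=dict(np.load(f"{n}0.npz"));P=cloud(d)
    for k,(u,v) in px.items(): print(n,k,P[v,u].round(1))
print(optics.get_image("wrist")["hand_eye"])
E
```

```text
scene stage [585.1  40.6   7.1]
scene coupon [481.3  23.8  10.4]
scene c2 [492.  -17.6   9.8]
scene short [457.4 206.8  12.6]
scene yellow [428.  -89.   11.5]
scene brown [ 572.6 -126.5   12.9]
scene sl [537.5 106.3   4.8]
scene sr [574.1 -29.4  -1.8]
scene sbr [665.   -2.    2.4]
scene sbl [609.8 115.7   4.3]
scene mic [ 656.8 -235.8   31.8]
scene lou [ 557.4 -245.7   28.8]
side coupon [491.1  18.3  11.3]
side s [579.9  52.5   6.5]
side a [630.1  -3.5  11. ]
side b [612.4 122.4   5.2]
side c [548.3 -24.8   4.6]
side d [538.7 115.4   4.7]
side short [460.  224.5  13.3]
[[-4.65695979e-04 -9.62579936e-01 -2.70997509e-01  6.79220759e+01]
 [ 9.99999863e-01 -5.13587634e-04  1.05806273e-04 -6.08968384e-01]
 [-2.41027965e-04 -2.70997423e-01  9.62580043e-01 -1.41456159e+02]
 [ 0.00000000e+00  0.00000000e+00  0.00000000e+00  1.00000000e+00]]
```

Call:
play_rows(
  travel=[
    [-0.027,0.029,0],
    [-0.027,0.029,0],
    [-0.027,0.029,0],
    [-0.027,0.029,0],
    [-0.027,0.029,0],
    [-0.027,0.029,0],
    [-0.027,0.029,0],
    [-0.027,0.029,0],
    [-0.027,0.029,0],
    [-0.027,0.029,0],
    [-0.027,0.029,0],
    [-0.027,0.029,0],
  ],
  rotation=[
    [0,0,0],
    [0,0,0],
    [0,0,0],
    [0,0,0],
    [0,0,0],
    [0,0,0],
    [0,0,0],
    [0,0,0],
    [0,0,0],
    [0,0,0],
    [0,0,0],
    [0,0,0],
  ],
  grip=[0,0,0,0,0,0,0,0,0,0,0,0],
)

```text
clock: 1.15
position: [398.5, -149.6, 231.4]
ee_rot: [-0.171, 0.985, 0.0, 0.0]
contact_force: [0.9, -0.1, -0.5]
gripper_width: 0.0
```

Call:
play_rows(
  travel=[
    [-0.025,0.027,0],
    [-0.025,0.027,0],
    [-0.025,0.027,0],
    [-0.025,0.027,0],
    [-0.025,0.027,0],
    [0,0,0],
    [0,0,0],
    [0,0,0],
    [0,0,0],
    [0,0,0],
  ],
  rotation=[
    [0,0,0],
    [0,0,0],
    [0,0,0],
    [0,0,0],
    [0,0,0],
    [0,0,0.093],
    [0,0,0.093],
    [0,0,0.093],
    [0,0,0],
    [0,0,0],
  ],
  grip=[0,0,0,0,0,0,0,0,0,0],
)

```text
clock: 1.98
position: [470.4, 17.7, 231.1]
ee_rot: [-0.034, 0.999, -0.0, -0.0]
contact_force: [-0.5, -0.2, -0.6]
gripper_width: -0.3
```

```bash
python3 - <<'E'
from h import *
s=arm.read_state();print(s["clock"],s["position"].round(1),s["ee_rot"].round(4),s["contact_force"].round(1),s["gripper_width"])
d=optics.get_image("wrist");cv2.imwrite("pics/w1.png",d["image"])
np.savez("w1.npz",pos=s["position"],q=s["ee_rot"],**d)
E
```

```text
1.9833 [470.4  17.7 231.1] [-3.360e-02  9.994e-01 -0.000e+00 -3.000e-04] [-0.5 -0.2 -0.6] -0.30617425087122474
```

View pics/w1.png

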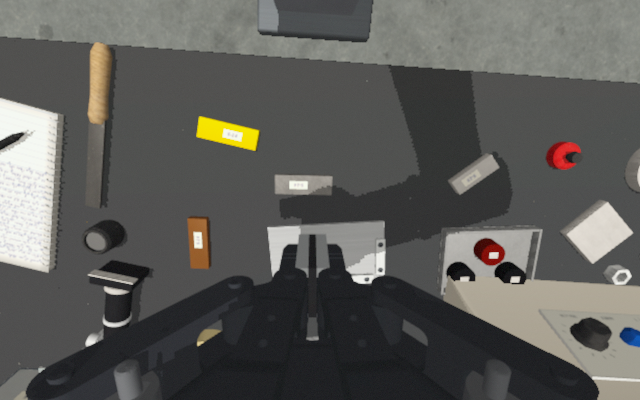

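The wrist view shows the dark coupon with its tag at (303,185), in front of the stage whose front edge is near row 225. The light grey short coupon is at (473,173), brown at (199,243) and yellow at (228,133). Next is the confirming crop plus the measurement.

```bash
cat >> h.py <<'E'
def snap(f):
    s=arm.read_state();d=optics.get_image("wrist");d=dict(d,pos=s["position"],q=s["ee_rot"]);np.savez(f,**d);return d
def W(d): return cloud(d,Ro.from_quat(d["q"]).as_matrix(),d["pos"])
E
python3 - <<'E'
from h import *
d=dict(np.load("w1.npz"));P=W(d);im=d["image"]
cv2.imwrite("pics/crop1.png",cv2.resize(im[160:300,250:410],None,fx=4.5,fy=4.5,interpolation=cv2.INTER_CUBIC))
def rect(m,n):
    k,l,st,_=cv2.connectedComponentsWithStats(m.astype(np.uint8))
    i=1+np.argmax(st[1:,4]);Q=P[l==i]
    c,(a,b),th=cv2.minAreaRect(Q[:,:2].astype(np.float32));print(n,st[i],"c",np.round(c,1),"size",a.round(1),b.round(1),"ang",round(th,1),"z",np.median(Q[:,2]).round(1))
    print(cv2.boxPoints((c,(a,b),th)).round(1).tolist())
win=np.zeros((400,640),bool);win[165:202,260:345]=1
rect(win&(P[...,2]>5),"coupon")
g=im.max(2)
rect(win&(g>70),"coupon by colour")
win[:]=0;win[215:290,255:400]=1
print("bench",np.median(P[150:165,260:340,2]))
# front edge: per column first row brighter than bench by colour
pts=[]
for u in list(range(275,290))+list(range(340,382)):
    col=g[205:240,u].astype(int);v=205+np.argmax(np.diff(col))+1;pts.append(P[v,u]); 
pts=np.array(pts);vx,vy,x0,y0=cv2.fitLine(pts[:,:2].astype(np.float32),cv2.DIST_HUBER,0,.01,.01).ravel()
print("edge yaw",np.arctan2(-vx*np.sign(vy),abs(vy)),x0,y0,np.median(pts[:,2]),pts[[0,-1]].round(1))
for v in (235,255,270): # left/right ends of plate
    row=g[v];print(v,[(u,P[v,u].round(1).tolist(),int(row[u])) for u in (266,268,270,272,274,374,376,378,380,382,384,386,388)])
E
```

```text
Traceback (most recent call last):
AttributeError: 'float' object has no attribute 'round'
```

View pics/crop1.png

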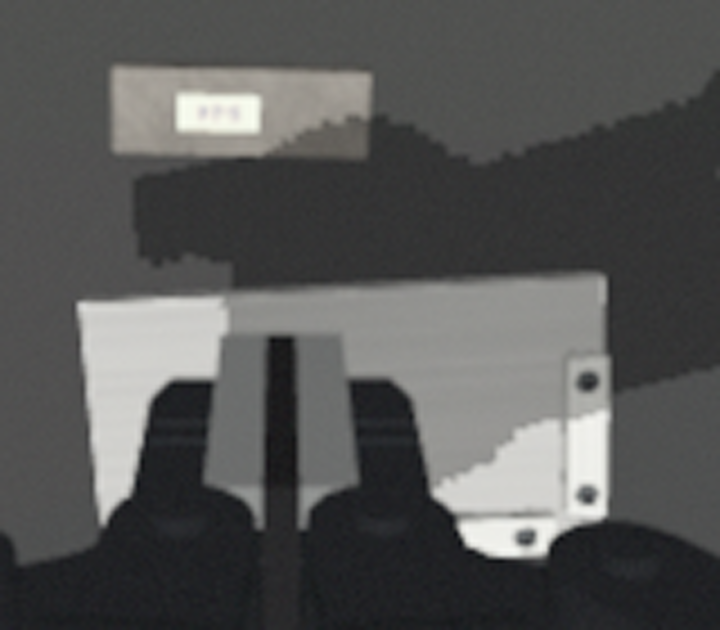

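The crop confirms it: the dark grey long bar with the pale tag lies directly in front of the stage. The end stop is at the right (world +y) and the fence at the rear.

```bash
cat > m.py <<'E'
from h import *
d=dict(np.load("w1.npz"));P=W(d);im=d["image"]
def rect(m,n):
    k,l,st,_=cv2.connectedComponentsWithStats(m.astype(np.uint8))
    i=1+np.argmax(st[1:,4]);Q=P[l==i]
    c,s,th=cv2.minAreaRect(Q[:,:2].astype(np.float32));print(n,st[i],"c",np.round(c,1),"size",np.round(s,1),"ang",round(th,1),"z",np.median(Q[:,2]).round(1))
    print(cv2.boxPoints((c,s,th)).round(1).tolist())
win=np.zeros((400,640),bool);win[165:202,260:345]=1
rect(win&(P[...,2]>6),"coupon")
g=im.max(2)
rect(win&(g>95),"coupon by colour")
print("bench",np.median(P[150:165,260:340,2]))
pts=[]
for u in list(range(275,290))+list(range(340,382)):
    col=g[210:240,u].astype(int);v=210+np.argmax(np.diff(col))+1;pts.append(P[v,u])
pts=np.array(pts);vx,vy,x0,y0=cv2.fitLine(pts[:,:2].astype(np.float32),cv2.DIST_HUBER,0,.01,.01).ravel()
print("edge yaw",np.arctan2(-vx*np.sign(vy),abs(vy)),x0,y0,np.median(pts[:,2]),pts[[0,-1]].round(1))
for v in (230,235): # ends of plate
    print(v,[(u,P[v,u].round(1).tolist(),int(g[v,u])) for u in (265,267,269,271,374,376,378,380,382,384,386,388)])
E
python3 m.py
```

```text
coupon [ 274  174   58   21 1125] c [452.5   5.4] size [98.5 70. ] ang 2.5 z 8.7
[[401.79998779296875, 38.20000076293945], [404.79998779296875, -31.700000762939453], [503.20001220703125, -27.399999618530273], [500.20001220703125, 42.5]]
coupon by colour [ 274  174   59   21 1139] c [454.2   5.2] size [101.3  72.1] ang 4.0 z 8.7
[[401.20001220703125, 37.70000076293945], [406.20001220703125, -34.20000076293945], [507.29998779296875, -27.200000762939453], [502.29998779296875, 44.70000076293945]]
bench -1.3314132291954337
edge yaw 0.123840176 538.5845 56.469475 4.383971790365393 [[549.2 -25.    4.4]
 [531.8 110.6   1. ]]
230 [(265, [556.2, -38.4, -0.6], 82), (267, [554.3, -35.2, 3.8], 144), (269, [553.8, -32.5, 4.7], 205), (271, [552.9, -29.8, 6.4], 204), (374, [544.8, 102.4, 4.6], 148), (376, [543.9, 104.5, 6.4], 148), (378, [544.5, 107.6, 4.3], 147), (380, [543.7, 109.7, 6.1], 146), (382, [544.0, 112.6, 4.9], 147), (384, [546.5, 117.2, -2.2], 99), (386, [546.2, 119.7, -1.8], 50), (388, [402.9, 12.7, 372.6], 52)]
235 [(265, [563.1, -38.1, -0.1], 81), (267, [563.6, -35.7, -1.6], 82), (269, [560.9, -32.4, 4.1], 209), (271, [560.9, -29.8, 3.8], 206), (374, [551.5, 103.1, 5.1], 147), (376, [551.2, 105.6, 5.4], 146), (378, [552.1, 108.9, 2.8], 147), (380, [551.3, 111.1, 4.3], 146), (382, [551.3, 113.8, 3.9], 147), (384, [553.0, 117.7, -0.9], 97), (386, [552.6, 120.1, -0.3], 52), (388, [552.4, 122.8, -0.3], 53)]
```

```bash
cat > ray.py <<'E'
from h import *
def ray(d,u,v,z,dz=0):
    K=d["camera_matrix"];H=d["hand_eye"];R=Ro.from_quat(d["q"]).as_matrix()
    r=R@H[:3,:3]@np.array([(u-K[0,2])/K[0,0],(v-K[1,2])/K[1,1],1]);o=R@H[:3,3]+d["pos"]
    return o+r*(z-o[2])/r[2]
E
python3 - <<'E'
from ray import *
d=dict(np.load("w1.npz"))
for n,x,y,z in (("c1",112,66,10),("c2",372,73,10),("c3",369,158,10),("c4",111,154,10),("pr",80,303,6),("pl",604,274,6),("es1",568,357,12),("es2",566,515,12),("f1",460,518,12),("f2",560,514,12)):
    print(n,ray(d,(x+.5)/4.5-.5+250,(y+.5)/4.5-.5+160,z).round(1))
E
```

```text
c1 [479.2 -27.3  10. ]
c2 [476.4  42.3  10. ]
c3 [500.   43.5  10. ]
c4 [503.6 -26.8  10. ]
pr [549.2 -34.5   6. ]
pl [530.5 113.    6. ]
es1 [553.9 104.4  12. ]
es2 [603.6 110.   12. ]
f1 [606.6  79.1  12. ]
f2 [603.4 108.2  12. ]
```

Coupon centre is about (490, 8), 53 mm before the edge. Stage yaw is about 0.126 with origin about (581.6, 44.5). I'll bring the shut fingers down behind the coupon, aligned with the stage.

Call:
play_rows(
  travel=[
    [0,0,0],
    [0.0203,-0.0121,0],
    [0,0,0.036],
    [0,0,0.036],
    [0,0,0.036],
    [0,0,0.036],
    [0,0,0.036],
    [0,0,0.03],
    [0,0,0.008],
    [0,0,0.004],
    [0,0,0],
    [0,0,0],
  ],
  rotation=[
    [0,0,-0.059],
    [0,0,0],
    [0,0,0],
    [0,0,0],
    [0,0,0],
    [0,0,0],
    [0,0,0],
    [0,0,0],
    [0,0,0],
    [0,0,0],
    [0,0,0],
    [0,0,0],
  ],
  grip=[0,0,0,0,0,0,0,0,0,0,0,0],
)

```text
clock: 3.03
position: [453.3, 3.5, 10.7]
ee_rot: [-0.062, 0.998, 0.0, 0.002]
contact_force: [-0.6, 0.1, 0.5]
gripper_width: -0.2
```

Call:
play_rows(
  travel=[
    [0,0,0.004],
    [0,0,0.003],
    [0,0,0],
    [0,0,0],
  ],
  rotation=[
    [0,0,0],
    [0,0,0],
    [0,0,0],
    [0,0,0],
  ],
  grip=[0,0,0,0],
)

```text
clock: 3.37
position: [452.1, 3.3, 2.8]
ee_rot: [-0.062, 0.998, 0.0, 0.0]
contact_force: [-0.4, -0.4, -0.3]
gripper_width: -0.1
```

Call:
play_rows(
  travel=[
    [-0.005,0,0],
    [-0.005,0,0],
    [-0.005,0,0],
    [-0.005,0,0],
    [-0.005,0,0],
    [-0.005,0,0],
    [0,0,0],
  ],
  rotation=[
    [0,0,0],
    [0,0,0],
    [0,0,0],
    [0,0,0],
    [0,0,0],
    [0,0,0],
    [0,0,0],
  ],
  grip=[0,0,0,0,0,0,0],
)

```text
clock: 3.95
position: [483.3, 7.2, 2.3]
ee_rot: [-0.062, 0.998, 0.0, 0.001]
contact_force: [0.7, 0.4, 0.3]
gripper_width: -0.3
```

```bash
python3 - <<'E'
from h import *
d=snap("w2.npz");P=W(d);print(d["pos"],d["q"])
cv2.imwrite("pics/w2.png",cv2.resize(d["image"][150:400,220:430],None,fx=2.4,fy=2.4))
E
```

```text
[483.26290725   7.18423399   2.31681578] [-6.19744641e-02  9.98077449e-01  1.04018839e-04  7.48899606e-04]
```

View pics/w2.png

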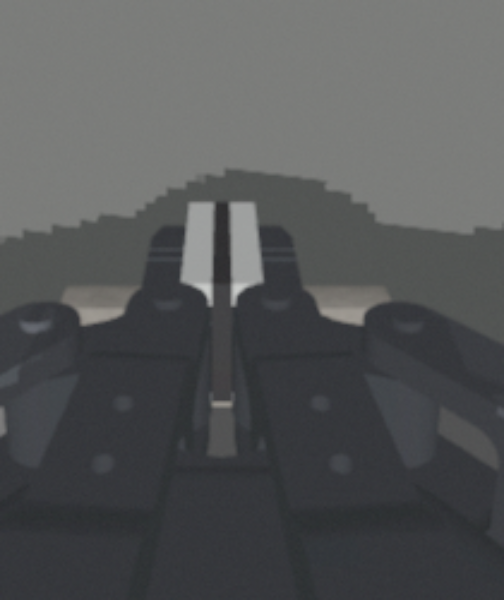

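The coupon's two ends show on either side of the fingers in the crop, at (95,300) and (350,300), so the push is centred. I'll keep pushing towards the edge.

Call:
play_rows(
  travel=[
    [-0.004,0,0],
    [-0.004,0,0],
    [-0.004,0,0],
    [-0.004,0,0],
    [-0.003,0,0],
    [-0.002,0,0],
    [0,0,0],
  ],
  rotation=[
    [0,0,0],
    [0,0,0],
    [0,0,0],
    [0,0,0],
    [0,0,0],
    [0,0,0],
    [0,0,0],
  ],
  grip=[0,0,0,0,0,0,0],
)

```text
clock: 4.58
position: [503.3, 9.6, 2.3]
ee_rot: [-0.062, 0.998, 0.0, 0.0]
contact_force: [-0.1, 1.0, -0.8]
gripper_width: -0.0
```

Call:
play_rows(
  travel=[
    [-0.0015,0,0],
    [-0.001,0,0],
    [0,0,0],
  ],
  rotation=[
    [0,0,0],
    [0,0,0],
    [0,0,0],
  ],
  grip=[0,0,0],
)

```text
clock: 4.83
position: [505.1, 9.8, 2.3]
ee_rot: [-0.062, 0.998, -0.0, 0.0]
contact_force: [-0.5, 0.1, -0.2]
gripper_width: -0.0
```

Call:
play_rows(
  travel=[
    [-0.001,0,0],
    [-0.001,0,0],
    [0,0,0],
  ],
  rotation=[
    [0,0,0],
    [0,0,0],
    [0,0,0],
  ],
  grip=[0,0,0],
)

```text
clock: 5.08
position: [507.3, 10.1, 2.3]
ee_rot: [-0.062, 0.998, 0.0, 0.0]
contact_force: [0.3, 0.5, -0.4]
gripper_width: -0.1
```

```bash
cat > st.py <<'E'
from h import *
c,s_=np.cos(.126),np.sin(.126);A=np.array([[c,s_,0],[-s_,c,0],[0,0,1]]);O=np.array([581.6,44.5,0])
def S(p): return A@(np.asarray(p)-O)
if __name__=="__main__":
    s=arm.read_state();print(s["clock"],"stage",S(s["position"]).round(2),"F",(A@s["contact_force"]).round(2),"M",s["wrist_torque"].round(2))
E
python3 st.py; python3 - <<'E'
from h import *
d=snap("w3.npz")
cv2.imwrite("pics/w3.png",cv2.resize(d["image"][190:330,200:440],None,fx=3,fy=3))
E
```

```text
5.0833 stage [-78.07 -24.82   2.34] F [ 0.33  0.44 -0.38] M [-0.05  0.06 -0.02]
```

View pics/w3.png

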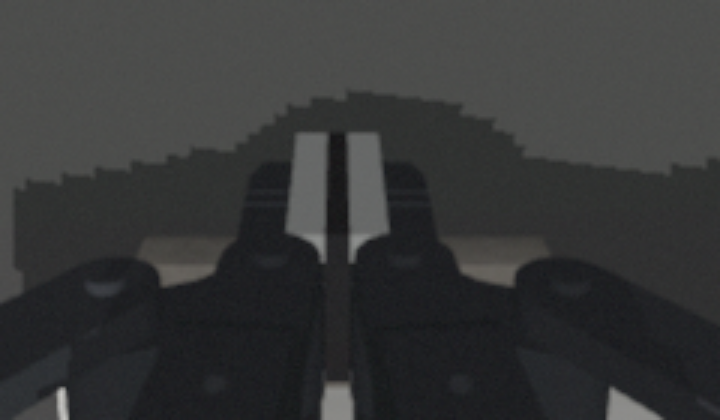

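The coupon is now square to the fingers, with both ends at row 237 of the crop and no edge contact yet. I'll creep on.

Call:
play_rows(
  travel=[
    [-0.001,0,0],
    [-0.001,0,0],
    [0,0,0],
  ],
  rotation=[
    [0,0,0],
    [0,0,0],
    [0,0,0],
  ],
  grip=[0,0,0],
)

```text
clock: 5.38
position: [508.4, 10.1, 2.2]
ee_rot: [-0.062, 0.998, -0.0, -0.001]
contact_force: [-1.4, 0.1, 0.3]
gripper_width: -0.0
```

Call:
play_rows(
  travel=[
    [-0.001,0,0],
    [0,0,0],
  ],
  rotation=[
    [0,0,0],
    [0,0,0],
  ],
  grip=[0,0],
)

```text
clock: 5.55
position: [508.5, 10.0, 2.1]
ee_rot: [-0.062, 0.998, -0.0, -0.002]
contact_force: [-5.1, -0.1, 3.8]
gripper_width: 0.0
```

```bash
python3 st.py; python3 -c "
from ray import *;from st import S
d=dict(np.load('w3.npz'))
for x,y in((145,237),(545,237)):print(S(ray(d,(x+.5)/3-.5+200,(y+.5)/3-.5+190,10)))"
```

```text
5.55 stage [-76.87 -25.03   2.05] F [-5.03  0.53  3.76] M [0.16 1.38 0.04]
[-72.10597085 -56.38199545  10.        ]
[-71.9256164    8.44479689  10.        ]
```

Edge contact is confirmed at 5 N. I'll start swinging the fingertip corner round the rim, with about 2 mm of squeeze.

Call:
play_rows(
  travel=[
    [-0.0008,0,0],
    [0.0002,0,-0.002],
    [0.0001,0,-0.0019],
    [-0.0001,0,-0.0019],
    [-0.0003,0,-0.002],
    [0,0,0],
  ],
  rotation=[
    [0,0,0],
    [0,0,0],
    [0,0,0],
    [0,0,0],
    [0,0,0],
    [0,0,0],
  ],
  grip=[0,0,0,0,0,0],
)

```text
clock: 6.05
position: [510.0, 10.1, 10.3]
ee_rot: [-0.062, 0.998, -0.0, -0.001]
contact_force: [-6.5, -0.4, 0.8]
gripper_width: -0.2
```

```bash
python3 st.py; python3 - <<'E'
from h import *
d=snap("w4.npz");e=optics.get_image("side");f=optics.get_image("scene")
K=cv2.INTER_CUBIC
cv2.imwrite("pics/w4.png",np.hstack([cv2.resize(e["image"][170:240,280:380],(500,350),interpolation=K),cv2.resize(d["image"][190:330,240:400],(300,262),interpolation=K).copy() if 0 else cv2.resize(d["image"][190:330,240:400],(300,350),interpolation=K)]))
E
```

```text
6.05 stage [-75.37 -25.09  10.29] F [-6.53  0.43  0.84] M [-0.21  1.64 -0.01]
```

View pics/w4.png

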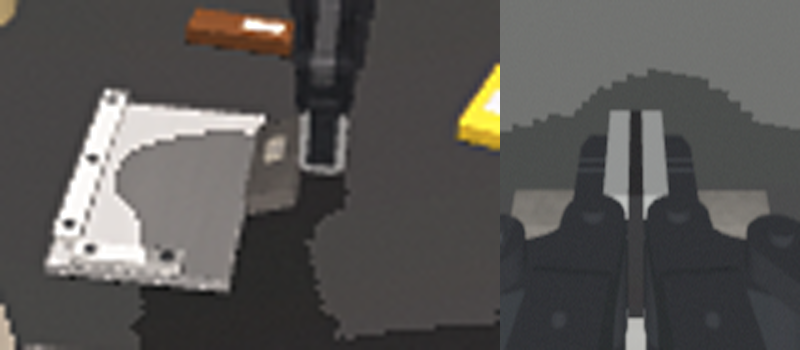

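```bash
cat > tilt.py <<'E'
from st import *;import sys
def tilt(f,b=None):
    d=dict(np.load(f));P=W(d);Q=(P-O)@A.T
    m=(Q[...,0]>-72)&(Q[...,0]<-20)&(np.abs(Q[...,1]+25)>17)&(np.abs(Q[...,1]+25)<34)&(Q[...,2]>2)&(Q[...,2]<45)
    for lo,hi in((-60,-25),(-25,10)):
        q=Q[m&(Q[...,1]>lo)&(Q[...,1]<hi)]
        if len(q)<8: print("few",len(q));continue
        e=np.arange(-72,-20,4);print([(int(a),q[(q[:,0]>=a)&(q[:,0]<a+4),2].mean().round(1)) for a in e if ((q[:,0]>=a)&(q[:,0]<a+4)).sum()>2])
if __name__=="__main__":
    for f in sys.argv[1:]: print(f);tilt(f)
E
python3 tilt.py w3.npz w4.npz
```

```text
w3.npz
[(-68, np.float64(6.4)), (-64, np.float64(8.6))]
[(-68, np.float64(6.3)), (-64, np.float64(8.6))]
w4.npz
[(-68, np.float64(10.5)), (-64, np.float64(14.9)), (-60, np.float64(15.4))]
[(-68, np.float64(10.2)), (-64, np.float64(14.4)), (-60, np.float64(15.3))]
```

The coupon's near edge has risen to about 16 mm, so it is gripped at roughly 18° of tilt. Continuing the arc.

Call:
play_rows(
  travel=[
    [-0.0005,0,-0.0019],
    [-0.0006,0,-0.0018],
    [-0.0008,0,-0.0018],
    [0,0,0],
  ],
  rotation=[
    [0,0,0],
    [0,0,0],
    [0,0,0],
    [0,0,0],
  ],
  grip=[0,0,0,0],
)

```text
clock: 6.53
position: [512.9, 10.5, 16.3]
ee_rot: [-0.062, 0.998, -0.0, 0.0]
contact_force: [-5.7, -0.5, 2.3]
gripper_width: 0.2
```

Call:
play_rows(
  travel=[
    [-0.001,0,-0.0017],
    [-0.0011,0,-0.0016],
    [-0.0012,0,-0.0015],
    [0,0,0],
  ],
  rotation=[
    [0,0,0],
    [0,0,0],
    [0,0,0],
    [0,0,0],
  ],
  grip=[0,0,0,0],
)

```text
clock: 6.87
position: [516.6, 11.0, 21.2]
ee_rot: [-0.062, 0.998, -0.0, 0.0]
contact_force: [-5.1, -1.4, 3.5]
gripper_width: 0.3
```

```bash
python3 st.py; python3 - <<'E'
from h import *
snap("w5.npz")
E
python3 tilt.py w5.npz
```

```text
6.8667 stage [-68.71 -25.03  21.16] F [-5.22 -0.8   3.54] M [-0.54  1.48  0.01]
w5.npz
[(-64, np.float64(20.2)), (-60, np.float64(22.1)), (-56, np.float64(24.6)), (-52, np.float64(21.8))]
[(-64, np.float64(20.1)), (-60, np.float64(21.7)), (-56, np.float64(24.4)), (-52, np.float64(22.1))]
```

Call:
play_rows(
  travel=[
    [-0.0014,0,-0.0014],
    [-0.0015,0,-0.0013],
    [-0.0016,0,-0.0011],
    [0,0,0],
  ],
  rotation=[
    [0,0,0],
    [0,0,0],
    [0,0,0],
    [0,0,0],
  ],
  grip=[0,0,0,0],
)

```text
clock: 7.25
position: [521.4, 11.6, 25.4]
ee_rot: [-0.062, 0.998, -0.0, 0.001]
contact_force: [-5.3, -2.3, 7.1]
gripper_width: -0.1
```

Call:
play_rows(
  travel=[
    [-0.0018,0,-0.001],
    [-0.0018,0,-0.0008],
    [-0.0019,0,-0.0006],
    [0,0,0],
  ],
  rotation=[
    [0,0,0],
    [0,0,0],
    [0,0,0],
    [0,0,0],
  ],
  grip=[0,0,0,0],
)

```text
clock: 7.58
position: [529.6, 12.7, 29.3]
ee_rot: [-0.063, 0.998, 0.0, 0.004]
contact_force: [-3.6, -3.0, 11.5]
gripper_width: -0.1
```

```bash
python3 st.py; python3 - <<'E'
from h import *
snap("w6.npz")
E
python3 tilt.py w6.npz
```

```text
7.5833 stage [-55.62 -24.97  29.35] F [-3.91 -2.57 11.52] M [-0.97  0.74 -0.03]
w6.npz
[(-52, np.float64(22.8)), (-48, np.float64(20.0)), (-44, np.float64(28.7)), (-40, np.float64(28.7)), (-28, np.float64(5.5)), (-24, np.float64(4.8))]
[(-52, np.float64(24.0)), (-48, np.float64(20.6)), (-44, np.float64(28.7)), (-40, np.float64(28.7)), (-24, np.float64(4.8))]
```

Nearly upright (about 80°), with 12 N mostly downward. I'll ease the squeeze and carry it past upright.

Call:
play_rows(
  travel=[
    [-0.0019,0,-0.001],
    [-0.002,0,-0.0006],
    [-0.002,0,-0.0002],
    [0,0,0],
  ],
  rotation=[
    [0,0,0],
    [0,0,0],
    [0,0,0],
    [0,0,0],
  ],
  grip=[0,0,0,0],
)

```text
clock: 7.97
position: [536.9, 13.8, 31.2]
ee_rot: [-0.063, 0.998, 0.0, 0.005]
contact_force: [-0.2, -3.3, 8.4]
gripper_width: -0.2
```

```bash
python3 st.py; python3 - <<'E'
from h import *
snap("w7.npz")
E
python3 tilt.py w7.npz
```

```text
7.9667 stage [-48.18 -24.88  31.19] F [-0.64 -3.2   8.37] M [-1.07  0.08 -0.06]
w7.npz
[(-48, np.float64(13.8)), (-44, np.float64(25.2)), (-40, np.float64(29.6)), (-36, np.float64(28.6)), (-32, np.float64(27.7))]
[(-48, np.float64(13.0)), (-44, np.float64(24.5)), (-40, np.float64(29.6)), (-36, np.float64(28.6)), (-32, np.float64(27.7))]
```

Past upright at about 103°. Carrying on until it falls over.

Call:
play_rows(
  travel=[
    [-0.002,0,0],
    [-0.002,0,0],
    [-0.002,0,0.0003],
    [-0.002,0,0.0005],
    [0,0,0],
  ],
  rotation=[
    [0,0,0],
    [0,0,0],
    [0,0,0],
    [0,0,0],
    [0,0,0],
  ],
  grip=[0,0,0,0,0],
)

```text
clock: 8.43
position: [546.4, 15.1, 30.5]
ee_rot: [-0.063, 0.998, 0.001, 0.007]
contact_force: [2.1, -3.6, 7.1]
gripper_width: -0.0
```

```bash
python3 st.py; python3 - <<'E'
from h import *
snap("w8.npz")
E
python3 tilt.py w8.npz
```

```text
8.4333 stage [-38.64 -24.7   30.48] F [ 1.62 -3.86  7.08] M [-0.9  -0.65 -0.1 ]
w8.npz
[(-48, np.float64(12.1)), (-44, np.float64(15.5)), (-40, np.float64(20.7)), (-36, np.float64(26.1)), (-32, np.float64(28.8)), (-28, np.float64(25.9)), (-24, np.float64(23.9))]
[(-48, np.float64(11.7)), (-44, np.float64(15.1)), (-40, np.float64(20.2)), (-36, np.float64(25.6)), (-32, np.float64(28.6)), (-28, np.float64(26.0)), (-24, np.float64(24.0))]
```

Call:
play_rows(
  travel=[
    [-0.0018,0,0.0006],
    [-0.0017,0,0.0008],
    [-0.0017,0,0.001],
    [0,0,0],
    [0,0,-0.005],
    [0,0,-0.02],
    [0,0,-0.02],
    [0.02,0,-0.03],
    [0.03,0,-0.02],
    [0,0,0],
    [0,0,0],
  ],
  rotation=[
    [0,0,0],
    [0,0,0],
    [0,0,0],
    [0,0,0],
    [0,0,0],
    [0,0,0],
    [0,0,0],
    [0,0,0],
    [0,0,0],
    [0,0,0],
    [0,0,0],
  ],
  grip=[0,0,0,0,0,0,0,0,0,0,0],
)

```text
clock: 9.4
position: [494.9, 8.8, 121.7]
ee_rot: [-0.062, 0.998, 0.001, 0.002]
contact_force: [0.2, 0.1, -0.2]
gripper_width: -0.4
```

```bash
python3 st.py; python3 - <<'E'
from h import *
d=snap("w9.npz")
cv2.imwrite("pics/w9.png",cv2.resize(d["image"][160:320,220:440],None,fx=3.5,fy=3.5,interpolation=cv2.INTER_CUBIC))
E
python3 tilt.py w9.npz
```

```text
9.4 stage [-90.55 -24.56 121.68] F [ 0.18  0.11 -0.19] M [ 0.04 -0.05 -0.01]
w9.npz
[(-44, np.float64(4.3)), (-40, np.float64(10.4)), (-36, np.float64(14.8)), (-32, np.float64(14.8)), (-28, np.float64(14.8)), (-24, np.float64(14.9))]
[(-44, np.float64(4.1)), (-40, np.float64(10.4)), (-36, np.float64(14.8)), (-32, np.float64(14.9)), (-28, np.float64(15.0)), (-24, np.float64(14.7))]
```

View pics/w9.png

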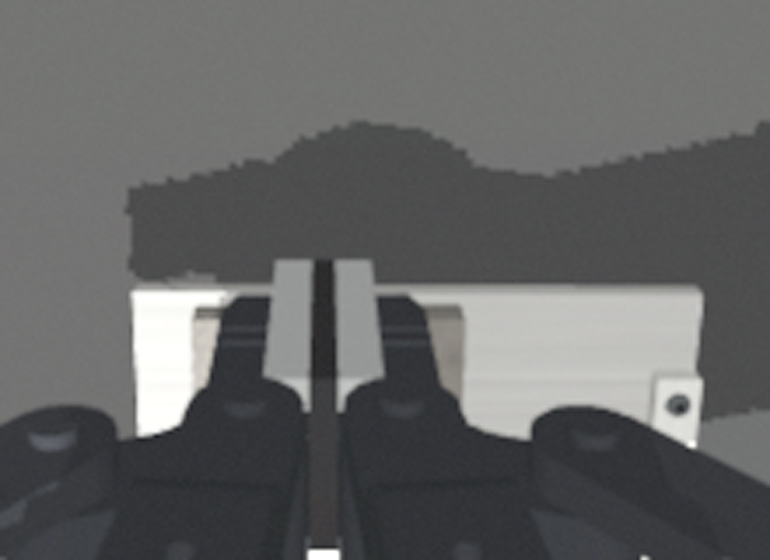

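The coupon now lies flat on the stage, with its top at about 16 mm, the visible parts bare, and its near side at stage x of about -37. Next I'll push it back towards the fence.

Call:
play_rows(
  travel=[
    [-0.015,0,0],
    [-0.015,0,0.02],
    [0,0,0.03],
    [0,0,0.03],
    [0,0,0.025],
    [0,0,0.007],
    [0,0,0],
    [0,0,0],
  ],
  rotation=[
    [0,0,0],
    [0,0,0],
    [0,0,0],
    [0,0,0],
    [0,0,0],
    [0,0,0],
    [0,0,0],
    [0,0,0],
  ],
  grip=[0,0,0,0,0,0,0,0],
)

```text
clock: 10.12
position: [525.7, 12.4, 8.0]
ee_rot: [-0.062, 0.998, -0.0, -0.0]
contact_force: [-0.1, -0.7, 1.3]
gripper_width: 0.1
```

Call:
play_rows(
  travel=[
    [-0.004,0,0],
    [-0.004,0,0],
    [-0.004,0,0],
    [-0.004,0,0],
    [0,0,0],
  ],
  rotation=[
    [0,0,0],
    [0,0,0],
    [0,0,0],
    [0,0,0],
    [0,0,0],
  ],
  grip=[0,0,0,0,0],
)

```text
clock: 10.53
position: [542.4, 14.6, 9.0]
ee_rot: [-0.062, 0.998, 0.0, 0.001]
contact_force: [0.8, 0.3, -0.0]
gripper_width: -0.1
```

```bash
python3 st.py
```

```text
10.5333 stage [-42.61 -24.78   9.03] F [ 0.86  0.18 -0.  ] M [ 0.02 -0.03  0.03]
```

Call:
play_rows(
  travel=[
    [-0.003,0,0],
    [-0.003,0,0],
    [-0.003,0,0],
    [-0.003,0,0],
    [-0.003,0,0],
    [-0.003,0,0],
    [-0.003,0,0],
    [-0.003,0,0],
    [-0.003,0,0],
    [-0.003,0,0],
    [-0.003,0,0],
    [0,0,0],
  ],
  rotation=[
    [0,0,0],
    [0,0,0],
    [0,0,0],
    [0,0,0],
    [0,0,0],
    [0,0,0],
    [0,0,0],
    [0,0,0],
    [0,0,0],
    [0,0,0],
    [0,0,0],
    [0,0,0],
  ],
  grip=[0,0,0,0,0,0,0,0,0,0,0,0],
)

```text
clock: 11.53
position: [574.7, 18.5, 8.2]
ee_rot: [-0.062, 0.998, 0.0, 0.001]
contact_force: [0.6, 0.3, 0.4]
gripper_width: -0.1
```

Call:
play_rows(
  travel=[
    [-0.001,0,0],
    [-0.001,0,0],
    [-0.001,0,0],
    [-0.001,0,0],
    [0,0,0],
  ],
  rotation=[
    [0,0,0],
    [0,0,0],
    [0,0,0],
    [0,0,0],
    [0,0,0],
  ],
  grip=[0,0,0,0,0],
)

```text
clock: 11.95
position: [577.9, 18.9, 8.2]
ee_rot: [-0.062, 0.998, 0.0, 0.0]
contact_force: [-0.2, 0.2, -0.2]
gripper_width: -0.1
```

```bash
python3 st.py
```

```text
11.95 stage [ -6.87 -24.96   8.19] F [-0.21  0.28 -0.23] M [-0.03  0.04 -0.  ]
```

Call:
play_rows(
  travel=[
    [-0.001,0,0],
    [-0.001,0,0],
    [0,0,0],
  ],
  rotation=[
    [0,0,0],
    [0,0,0],
    [0,0,0],
  ],
  grip=[0,0,0],
)

```text
clock: 12.2
position: [579.8, 19.1, 8.2]
ee_rot: [-0.062, 0.998, 0.0, 0.0]
contact_force: [-0.9, 0.8, 0.8]
gripper_width: -0.2
```

Call:
play_rows(
  travel=[
    [-0.001,0,0],
    [-0.0005,0,0],
    [0,0,0],
  ],
  rotation=[
    [0,0,0],
    [0,0,0],
    [0,0,0],
  ],
  grip=[0,0,0],
)

```text
clock: 12.45
position: [579.9, 19.0, 8.0]
ee_rot: [-0.062, 0.998, -0.0, -0.001]
contact_force: [-4.8, 0.5, 3.0]
gripper_width: 0.2
```

```bash
python3 st.py
```

```text
12.45 stage [ -4.88 -25.09   8.02] F [-4.7   1.05  3.05] M [0.14 1.31 0.03]
```

Fence contact is at TCP x = -4.9, just as predicted for a flush coupon. Now round to its -y end.

Call:
play_rows(
  travel=[
    [0.005,0,0],
    [0.01,0,-0.005],
    [0,0,-0.03],
    [0,0,-0.03],
    [0,-0.03,0],
    [-0.015,-0.03,0],
    [-0.02,-0.005,0],
    [0,0,0.03],
    [0,0,0.025],
    [0,0,0.009],
    [0,0,0],
    [0,0,0],
  ],
  rotation=[
    [0,0,0],
    [0,0,0],
    [0,0,0],
    [0,0,0],
    [0,0,0],
    [0,0,0],
    [0,0,0],
    [0,0,0],
    [0,0,0],
    [0,0,0],
    [0,0,0],
    [0,0,0],
  ],
  grip=[0,0,0,0,0,0,0,0,0,0,0,0],
)

```text
clock: 13.45
position: [609.3, -42.7, 9.7]
ee_rot: [-0.062, 0.998, -0.0, 0.0]
contact_force: [0.4, -0.4, 0.6]
gripper_width: 0.1
```

```bash
python3 st.py; python3 - <<'E'
from h import *
d=snap("w10.npz")
cv2.imwrite("pics/w10.png",cv2.resize(d["image"][150:400,200:520],None,fx=2.4,fy=2.4,interpolation=cv2.INTER_CUBIC))
E
```

```text
13.45 stage [ 16.54 -90.01   9.71] F [ 0.4  -0.44  0.58] M [ 0.01  0.02 -0.02]
```

View pics/w10.png

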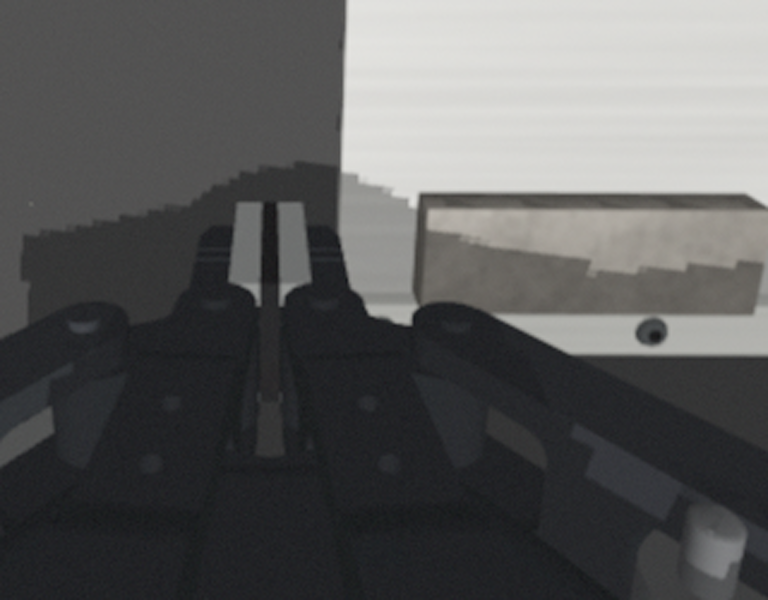

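The coupon is bare side up and flush with the fence, with its end at crop (415,250). Pushing it along the fence to the end stop.

Call:
play_rows(
  travel=[
    [0,0.005,0],
    [0,0.004,0],
    [0,0.004,0],
    [0,0.004,0],
    [0,0.004,0],
    [0,0.004,0],
    [0,0.004,0],
    [0,0.004,0],
    [0,0.004,0],
    [0,0.004,0],
    [0,0.004,0],
    [0,0,0],
  ],
  rotation=[
    [0,0,0],
    [0,0,0],
    [0,0,0],
    [0,0,0],
    [0,0,0],
    [0,0,0],
    [0,0,0],
    [0,0,0],
    [0,0,0],
    [0,0,0],
    [0,0,0],
    [0,0,0],
  ],
  grip=[0,0,0,0,0,0,0,0,0,0,0,0],
)

```text
clock: 14.5
position: [603.7, 2.6, 9.6]
ee_rot: [-0.062, 0.998, 0.0, 0.0]
contact_force: [-0.8, -0.1, 4.2]
gripper_width: -0.0
```

Call:
play_rows(
  travel=[
    [0,0.003,0],
    [0,0.003,0],
    [0,0.003,0],
    [0,0.002,0],
    [0,0.001,0],
    [0,0,0],
  ],
  rotation=[
    [0,0,0],
    [0,0,0],
    [0,0,0],
    [0,0,0],
    [0,0,0],
    [0,0,0],
  ],
  grip=[0,0,0,0,0,0],
)

```text
clock: 15.0
position: [602.3, 14.0, 9.6]
ee_rot: [-0.062, 0.998, -0.0, 0.0]
contact_force: [-0.2, -2.9, 6.0]
gripper_width: -0.3
```

```bash
python3 st.py; python3 - <<'E'
from st import *
d=snap("w11.npz");Q=(W(d)-O)@A.T
m=(Q[...,2]>13)&(Q[...,2]<17)&(Q[...,0]>-10)&(Q[...,0]<40)&(abs(Q[...,1])<90)&(np.arange(640)[None]>330)
q=Q[m];print(len(q),np.percentile(q,[1,50,99],axis=0).round(1))
E
```

```text
15.0 stage [ 16.69 -32.88   9.56] F [-0.59 -2.87  5.98] M [-0.66  0.03 -0.04]
5574 [[  6.4 -21.8  13.2]
 [ 16.9  12.5  14.8]
 [ 29.9  42.3  16.1]]
```

Call:
play_rows(
  travel=[
    [0,0.002,0],
    [0,0.002,0],
    [0,0.002,0],
    [0,0.001,0],
    [0,0,0],
  ],
  rotation=[
    [0,0,0],
    [0,0,0],
    [0,0,0],
    [0,0,0],
    [0,0,0],
  ],
  grip=[0,0,0,0,0],
)

```text
clock: 15.47
position: [601.5, 20.9, 9.6]
ee_rot: [-0.062, 0.998, -0.0, 0.0]
contact_force: [-0.2, -2.2, 5.2]
gripper_width: -0.0
```

```bash
python3 st.py; python3 - <<'E'
from st import *
d=snap("w12.npz");Q=(W(d)-O)@A.T
m=(Q[...,2]>13)&(Q[...,2]<17)&(Q[...,0]>-10)&(Q[...,0]<40)&(abs(Q[...,1])<90)&(np.arange(640)[None]>330)
q=Q[m];print(len(q),np.percentile(q,[1,50,99],axis=0).round(1))
cv2.imwrite("pics/w12.png",cv2.resize(d["image"][150:400,200:520],None,fx=2.4,fy=2.4,interpolation=cv2.INTER_CUBIC))
E
```

```text
15.4667 stage [ 16.73 -25.93   9.57] F [-0.52 -2.14  5.18] M [-0.67 -0.03 -0.03]
5584 [[  6.5 -14.8  13.3]
 [ 17.   19.5  14.8]
 [ 30.   49.3  16.2]]
```

View pics/w12.png

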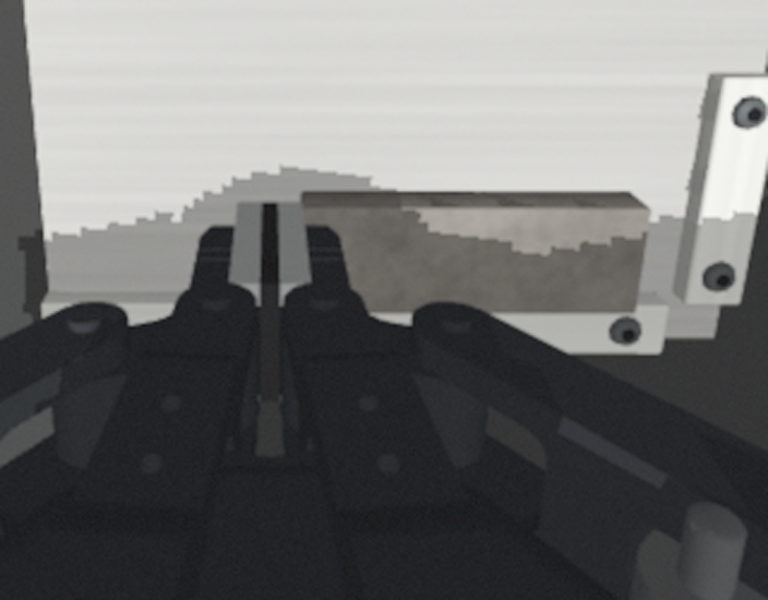

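The coupon slides cleanly along the fence. The gap from its end (crop x≈648) to the stop (≈687) is about 13 mm.

Call:
play_rows(
  travel=[
    [0,0.002,0],
    [0,0.002,0],
    [0,0.002,0],
    [0,0.002,0],
    [0,0.002,0],
    [0,0.001,0],
    [0,0,0],
  ],
  rotation=[
    [0,0,0],
    [0,0,0],
    [0,0,0],
    [0,0,0],
    [0,0,0],
    [0,0,0],
    [0,0,0],
  ],
  grip=[0,0,0,0,0,0,0],
)

```text
clock: 16.1
position: [600.1, 31.8, 9.6]
ee_rot: [-0.062, 0.998, -0.0, 0.0]
contact_force: [0.4, -2.5, 4.9]
gripper_width: -0.1
```

Call:
play_rows(
  travel=[
    [0,0.001,0],
    [0,0.001,0],
    [0,0,0],
  ],
  rotation=[
    [0,0,0],
    [0,0,0],
    [0,0,0],
  ],
  grip=[0,0,0],
)

```text
clock: 16.35
position: [599.9, 33.2, 9.6]
ee_rot: [-0.062, 0.998, -0.0, 0.0]
contact_force: [0.1, -3.8, 4.9]
gripper_width: -0.3
```

```bash
python3 st.py
```

```text
16.35 stage [ 16.7  -13.51   9.57] F [-0.36 -3.83  4.88] M [-1.36 -0.22 -0.01]
```

Call:
play_rows(
  travel=[
    [0,0.001,0],
    [0,0.001,0],
    [0,0,0],
  ],
  rotation=[
    [0,0,0],
    [0,0,0],
    [0,0,0],
  ],
  grip=[0,0,0],
)

```text
clock: 16.6
position: [599.7, 33.4, 9.6]
ee_rot: [-0.062, 0.998, -0.001, -0.0]
contact_force: [2.4, -11.4, 4.5]
gripper_width: 0.1
```

```bash
python3 st.py
```

```text
16.6 stage [ 16.53 -13.29   9.56] F [  0.97 -11.58   4.54] M [-3.34 -0.77  0.03]
```

The end stop is reached at 11 N. I'll retreat, press once more lightly against the fence at mid-length, then check.

Call:
play_rows(
  travel=[
    [0,-0.005,0],
    [0,-0.01,-0.005],
    [0,0,-0.035],
    [0.021,0.028,0],
    [0.021,0.028,0],
    [0,0,0.03],
    [0,0,0.01],
    [0,0,0],
    [-0.005,0,0],
    [-0.005,0,0],
    [-0.005,0,0],
    [0,0,0],
  ],
  rotation=[
    [0,0,0],
    [0,0,0],
    [0,0,0],
    [0,0,0],
    [0,0,0],
    [0,0,0],
    [0,0,0],
    [0,0,0],
    [0,0,0],
    [0,0,0],
    [0,0,0],
    [0,0,0],
  ],
  grip=[0,0,0,0,0,0,0,0,0,0,0,0],
)

```text
clock: 17.6
position: [569.4, 72.9, 9.5]
ee_rot: [-0.061, 0.998, 0.0, 0.001]
contact_force: [0.3, -0.0, 0.3]
gripper_width: 0.1
```

```bash
python3 st.py
```

```text
17.6 stage [-8.52 29.69  9.48] F [ 0.29 -0.06  0.26] M [ 0.02 -0.01 -0.04]
```

Call:
play_rows(
  travel=[
    [-0.001,0,0],
    [-0.001,0,0],
    [-0.001,0,0],
    [-0.001,0,0],
    [0,0,0],
  ],
  rotation=[
    [0,0,0],
    [0,0,0],
    [0,0,0],
    [0,0,0],
    [0,0,0],
  ],
  grip=[0,0,0,0,0],
)

```text
clock: 18.02
position: [571.5, 73.5, 9.3]
ee_rot: [-0.062, 0.998, 0.0, 0.0]
contact_force: [1.1, -0.0, -1.0]
gripper_width: 0.0
```

```bash
python3 st.py
```

```text
18.0167 stage [-6.34 30.01  9.32] F [ 1.09 -0.18 -0.99] M [-0.   -0.01 -0.03]
```

Call:
play_rows(
  travel=[
    [0,0,0],
    [-0.001,0,0],
    [0,0,0],
  ],
  rotation=[
    [0,0,0],
    [0,0,0],
    [0,0,0],
  ],
  grip=[0,0,0],
)

```text
clock: 18.27
position: [572.5, 73.6, 9.3]
ee_rot: [-0.062, 0.998, 0.0, 0.0]
contact_force: [0.4, 0.7, 0.2]
gripper_width: 0.3
```

Call:
play_rows(
  travel=[
    [-0.001,0,0],
    [0,0,0],
  ],
  rotation=[
    [0,0,0],
    [0,0,0],
  ],
  grip=[0,0],
)

```text
clock: 18.43
position: [573.2, 73.7, 9.2]
ee_rot: [-0.062, 0.998, -0.0, -0.0]
contact_force: [-0.6, -0.1, 0.7]
gripper_width: 0.0
```

```bash
python3 st.py
```

```text
18.4333 stage [-4.64 30.    9.18] F [-0.58  0.01  0.68] M [-0.02  0.08 -0.02]
```

Call:
play_rows(
  travel=[
    [-0.001,0,0],
    [0,0,0],
  ],
  rotation=[
    [0,0,0],
    [0,0,0],
  ],
  grip=[0,0],
)

```text
clock: 18.6
position: [573.3, 73.6, 9.0]
ee_rot: [-0.062, 0.998, -0.0, -0.001]
contact_force: [-3.3, 0.8, 2.1]
gripper_width: 0.0
```

```bash
python3 st.py
```

```text
18.6 stage [-4.57 29.88  9.  ] F [-3.15  1.16  2.12] M [0.1  0.9  0.06]
```

Flush contact at the fence, TCP x = -4.6, the same as before. Retreating for the final look.

Call:
play_rows(
  travel=[
    [0.005,0,0],
    [0.01,0,0],
    [0.01,0,-0.01],
    [0,0,-0.03],
    [0,0,-0.02],
    [0,-0.03,0],
    [0,-0.03,0],
    [0,-0.025,0],
    [0,0,0],
    [0,0,0],
  ],
  rotation=[
    [0,0,0],
    [0,0,0],
    [0,0,0],
    [0,0,0],
    [0,0,0],
    [0,0,0],
    [0,0,0],
    [0,0,0],
    [0,0,0],
    [0,0,0],
  ],
  grip=[0,0,0,0,0,0,0,0,0,0],
)

```text
clock: 19.43
position: [560.3, -14.7, 69.3]
ee_rot: [-0.061, 0.998, 0.0, 0.001]
contact_force: [0.2, -0.5, 0.2]
gripper_width: 0.1
```

```bash
python3 st.py; python3 - <<'E'
from h import *
d=snap("w13.npz")
cv2.imwrite("pics/w13.png",cv2.resize(d["image"][210:350,300:480],None,fx=4.4,fy=4.2,interpolation=cv2.INTER_CUBIC))
E
```

```text
19.4333 stage [-28.59 -56.08  69.31] F [ 0.1  -0.51  0.15] M [0.01 0.01 0.07]
```

View pics/w13.png

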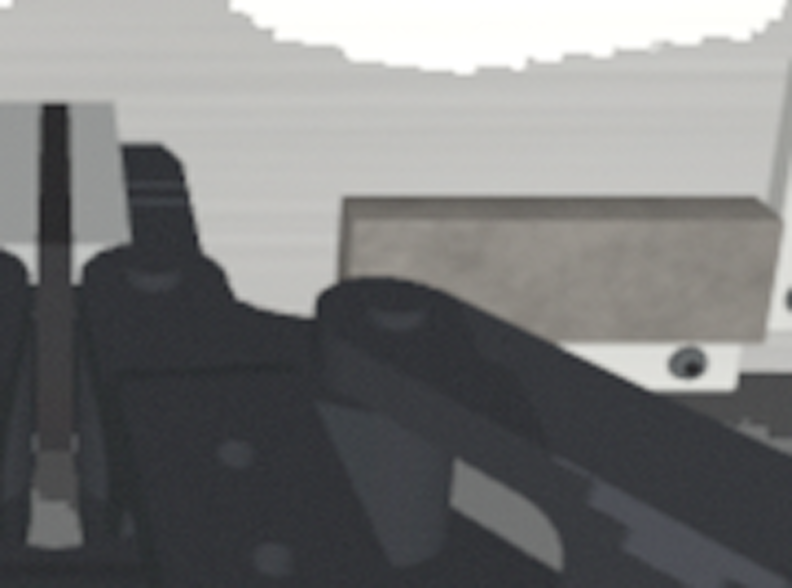

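```bash
python3 - <<'E'
from ray import *;from st import S
d=dict(np.load("w13.npz"))
for n,x,y,z in(("cnr top near R",782,218,16),("top far R",765,341,16),("bot near R",757,197,6),("bot near L",342,197,6),("top near L",350,218,16),("stop base",771,200,6),("fence end top",741,390,12)):
    print(n,S(ray(d,(x+.5)/4.4-.5+300,(y+.5)/4.2-.5+210,z)).round(1))
im=d["image"]
for v in (252,256,260,264,268): print(v,[int(x) for x in im[v,462:490].mean(1)])
E
```

```text
cnr top near R [ 6.2 59.6 16. ]
top far R [29.7 60.1 16. ]
bot near R [ 7.4 60.8  6. ]
bot near L [ 7.1 -8.6  6. ]
top near L [ 5.9 -9.4 16. ]
stop base [ 8.  63.2  6. ]
fence end top [42.2 59.8 12. ]
252 [196, 196, 196, 195, 195, 195, 196, 195, 196, 195, 195, 195, 188, 169, 156, 158, 164, 193, 215, 219, 220, 219, 218, 217, 218, 219, 221, 222]
256 [165, 165, 164, 165, 164, 164, 165, 164, 164, 168, 183, 190, 176, 158, 158, 158, 184, 211, 220, 219, 220, 218, 218, 218, 218, 221, 222, 221]
260 [111, 112, 112, 110, 110, 111, 109, 109, 109, 110, 109, 108, 110, 121, 141, 171, 203, 218, 220, 220, 219, 218, 217, 218, 220, 221, 221, 219]
264 [134, 135, 133, 133, 132, 132, 133, 133, 137, 137, 139, 138, 138, 137, 138, 148, 195, 219, 220, 219, 218, 218, 218, 219, 220, 221, 220, 217]
268 [135, 135, 133, 133, 135, 135, 132, 134, 137, 139, 138, 139, 138, 138, 139, 183, 214, 220, 220, 218, 218, 217, 219, 221, 222, 220, 218, 217]
```

By rays, the coupon's end is about 2.5 mm from the stop (fence side good). That is within tolerance but marginal, so I'll push the end once more and finish with that.

Call:
play_rows(
  travel=[
    [-0.03,0.01,0],
    [-0.0155,0.01,0],
    [0,0,0.03],
    [0,0,0.025],
    [0,0,0.005],
    [0,0,0],
    [0,0.006,0],
    [0,0.006,0],
    [0,0.004,0],
    [0,0.002,0],
    [0,0,0],
  ],
  rotation=[
    [0,0,0],
    [0,0,0],
    [0,0,0],
    [0,0,0],
    [0,0,0],
    [0,0,0],
    [0,0,0],
    [0,0,0],
    [0,0,0],
    [0,0,0],
    [0,0,0],
  ],
  grip=[0,0,0,0,0,0,0,0,0,0,0],
)

```text
clock: 20.4
position: [600.7, 30.5, 9.8]
ee_rot: [-0.062, 0.998, 0.0, 0.001]
contact_force: [-0.0, -0.5, -0.3]
gripper_width: -0.1
```

```bash
python3 st.py
```

```text
20.4 stage [ 17.22 -16.25   9.83] F [-0.12 -0.53 -0.31] M [ 0.02  0.07 -0.01]
```

Call:
play_rows(
  travel=[
    [0,0.001,0],
    [0,0.001,0],
    [0,0,0],
  ],
  rotation=[
    [0,0,0],
    [0,0,0],
    [0,0,0],
  ],
  grip=[0,0,0],
)

```text
clock: 20.65
position: [600.5, 31.6, 9.6]
ee_rot: [-0.062, 0.998, -0.0, 0.0]
contact_force: [-0.4, -0.3, 2.4]
gripper_width: -0.3
```

Call:
play_rows(
  travel=[
    [0,0.001,0],
    [0,0.001,0],
    [0,0,0],
  ],
  rotation=[
    [0,0,0],
    [0,0,0],
    [0,0,0],
  ],
  grip=[0,0,0],
)

```text
clock: 20.9
position: [600.3, 33.2, 9.6]
ee_rot: [-0.062, 0.998, -0.0, 0.0]
contact_force: [0.9, -3.1, 3.5]
gripper_width: 0.1
```

```bash
python3 st.py
```

```text
20.9 stage [ 17.13 -13.57   9.59] F [ 0.53 -3.17  3.5 ] M [-1.02 -0.1  -0.05]
```

Call:
play_rows(
  travel=[
    [0,0.001,0],
    [0,0.001,0],
    [0,0,0],
  ],
  rotation=[
    [0,0,0],
    [0,0,0],
    [0,0,0],
  ],
  grip=[0,0,0],
)

```text
clock: 21.15
position: [600.1, 33.5, 9.6]
ee_rot: [-0.062, 0.998, -0.001, -0.0]
contact_force: [3.0, -10.0, 3.1]
gripper_width: -0.2
```

```bash
python3 st.py;python3 - <<'E'
from h import *
snap("w14.npz")
E
```

```text
21.15 stage [ 16.99 -13.29   9.59] F [  1.66 -10.34   3.13] M [-3.05 -0.67 -0.04]
```

Call:
play_rows(
  travel=[
    [0,-0.001,0],
    [0,-0.001,0],
    [0,-0.001,0],
    [0,-0.001,0],
    [0,-0.002,0],
    [0,-0.004,0],
    [0,-0.006,0],
    [0,0,0],
  ],
  rotation=[
    [0,0,0],
    [0,0,0],
    [0,0,0],
    [0,0,0],
    [0,0,0],
    [0,0,0],
    [0,0,0],
    [0,0,0],
  ],
  grip=[0,0,0,0,0,0,0,0],
)

```text
clock: 21.87
position: [601.1, 18.7, 8.4]
ee_rot: [-0.061, 0.998, -0.0, -0.001]
contact_force: [-0.5, 0.2, 0.6]
gripper_width: -0.0
```

```bash
python3 st.py;python3 - <<'E'
from h import *
d=snap("w15.npz");e=dict(np.load("w14.npz"))
f=lambda i:cv2.resize(i[210:300,330:510],None,fx=4.4,fy=3.3,interpolation=cv2.INTER_CUBIC)
cv2.imwrite("pics/w15.png",np.vstack([f(e["image"]),f(d["image"])]))
E
```

```text
21.8667 stage [ 16.08 -28.03   8.42] F [-0.48  0.3   0.56] M [ 0.   -0.01  0.02]
```

View pics/w15.png

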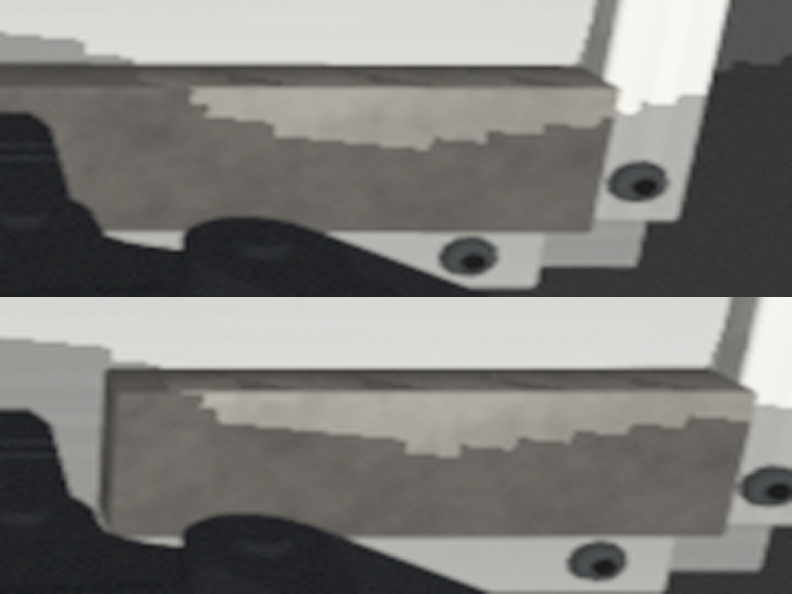

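Both frames show the coupon's bottom corner meeting the base line of the stop, at (580,67) while pressed and (712,370) after release, with no visible gap. I'll check this numerically and confirm the bystanders haven't moved.

```bash
python3 - <<'E'
from ray import *;from st import S
d=dict(np.load("w15.npz"))
for n,x,y,z in(("top near R",753,390,16),("top far R",724,534,16),("bot near R",712,370,6),("bot near L",107,370,6),("top near L",114,391,16),("fence end top",663,592,12)):
    print(n,S(ray(d,(x+.5)/4.4-.5+330,(y-297+.5)/3.3-.5+210,z)).round(1))
a=np.load("side0.npz")["image"];b=optics.get_image("side")["image"]
df=(cv2.absdiff(a,b).max(2)>40).astype(np.uint8)
k,l,st,_=cv2.connectedComponentsWithStats(cv2.morphologyEx(df,cv2.MORPH_OPEN,np.ones((3,3))));print(st[1:][st[1:,4]>15])
E
```

```text
top near R [ 6.4 60.7 16. ]
top far R [29.5 61.2 16. ]
bot near R [ 7.4 62.1  6. ]
bot near L [ 7.1 -7.3  6. ]
top near L [ 6.2 -7.9 16. ]
fence end top [42.2 58.3 12. ]
[[  286     0   119   131  5777]
 [  477     0    17     5    81]
 [  543     0    17    35   391]
 [  532     0   108   221 14177]
 [  492     6     7     3    21]
 [  467     8    35    57  1196]
 [  292   134    23    14   128]
 [  379   137    25    11   130]
 [  532   156     5     4    18]
 [  514   161    42    56  1441]
 [  539   161     8     5    29]
 [  555   173     9    31   154]
 [  292   190    21    32   438]
 [  347   197    12    15   147]
 [  631   200     9     4    34]
 [  559   207    13     9    76]
 [  604   213    36    37   582]
 [  519   217    18     9   102]
 [  290   219     4     4    16]
 [  523   228     5     8    30]
 [  633   229     7     3    21]
 [  500   231    48    35  1061]
 [  289   246    22    10   170]
 [  337   249    11     5    48]
 [  567   251    49    18   616]
 [  277   255    10     8    63]
 [  507   265   130    33  1996]]
```

Call:
play_rows(
  travel=[
    [0,-0.005,-0.01],
    [0,0,-0.035],
    [0,0,-0.035],
    [0.02,0,-0.03],
    [0,0,0],
    [0,0,0],
  ],
  rotation=[
    [0,0,0],
    [0,0,0],
    [0,0,0],
    [0,0,0],
    [0,0,0],
    [0,0,0],
  ],
  grip=[0,0,0,0,0,0],
)

```text
clock: 22.47
position: [583.1, 12.3, 122.2]
ee_rot: [-0.062, 0.998, 0.001, 0.003]
contact_force: [0.1, -0.1, -0.6]
gripper_width: 0.3
```

```bash
python3 -c "
from bench import workorder;print(workorder.job_done())"
```

```text
the job is handed in; nothing more can be done
None
```

The coupon is flipped bare side up and seated in the stage's corner, and the job is handed in at about 22.5 s of the 64 s limit. `job_done()` gives no verdict.

**How it was done:** With the fingers shut, I pushed the dark grey tagged coupon squarely against the stage's front edge. I swung it up round the rim with about 6–12 N until it passed upright and lay flat on the stage. I then pushed it to the back fence and along the fence to the end stop.

**Last checks:**
- **Fence:** the fingers met firm resistance twice at the position expected for a flush coupon. The images put its sides at stage x of about 6.3 and 29.6 mm, against 6 and 30 mm for a perfect fit.
- **End stop:** after the first push and the second press on the fence, the images showed a gap of about 2.5 mm. I pushed the end again with about 10 N. After release no gap was visible, and the end measured 61–62 mm, or about 62.5 mm allowing for an error seen on the fence's own end. The stop is at 63 mm.
- **Level and clear:** the top is about 16 mm above the bench, so it lies flat. The arm is clear of everything, about 120 mm up, with no contact force.
- **Bystanders:** the before-and-after comparison from the side camera was inconclusive because the arm's shadow and position had changed. The fingers' path stayed away from all of them.

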